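Shut the vent and pump down the leftovers

TASK

Seal the stack of steel containers: with a fingertip, push the orange vent arm on the top lid round until it points at the middle of the blue dot, and only then press the black pump in the middle of the lid fully down and let it come back up. Push only, do not pinch the arm, leave the stack standing where it is, neither lifted nor shoved, and do not disturb the other things on the shelf.

Things in the scene. Friction and masses are not known exactly. Their poses are not given: they have to be found in the camera images.
- stack: Three round steel containers clipped into one rigid loose stack (2.2 to 3.4 kg, 176 mm across, 150 mm tall) with a flat white plastic lid, 184 mm across and 12 mm thick, on top; lid's upper face 162 mm above the shelf. Origin at the centre of the underside, z up; its x axis points from the lid's centre towards the blue dot. Slides if pushed hard (over about 8 N).
- lid_center (a point): centre of the lid's upper face, on the axis of the vent arm and the pump
- shut_mark (a point): where the arm's tip must be: 64 mm from the lid's axis in the direction of the blue dot, 8 mm above the lid. The blue dot (14 mm across, flat) is centred 78 mm from the axis; seven smaller flat grey dots mark the other eighths of the circle.
- vent_tip (a point): a point on the mid-plane of the orange vent arm, 64 mm from the axis (2 mm inside its outer end), 8 mm above the lid. The arm is an upright orange fin, 9 mm thick, from 22 to 66 mm from the axis, its top 17 to 18 mm above the lid, its underside 2 mm above the lid; a flat orange collar 5 mm high and 24.5 mm in radius joins it to the axis.
- vent_arm (a joint): angle of the vent arm about the lid's axis, rad, anticlockwise seen from above; 0 (or 2 pi) points at the blue dot. It turns either way without stops or detents and stays where it is left (about 0.05 N m of friction).
- fin_left: the fin's flat side that looks anticlockwise; its origin lies on the lid's axis, not on the side itself
- fin_right: the fin's flat side that looks clockwise; its origin lies on the lid's axis, not on the side itself
- pump (a joint): how far the pump is pressed, m: 0 up, 0.008 fully down; springs back by itself; 1.2 N starts it and 6 N takes it fully down
- pump_top (a point): centre of the top of the black pump cap, 30 mm across, on the lid's axis, 32 mm above the lid when up (24 mm when down). It rises from a fixed grey housing 40 mm across and 18 mm high.
- cup: blue plastic cup, 76 mm across, 100 mm tall, a bystander; origin at the centre of the underside
- ramekin: small glass bowl, 84 mm across, 45 mm tall, a bystander; origin at the centre of the underside
- sauce: amber glass bottle with a red cap, 60 mm across, 150 mm tall, a bystander; origin at the centre of the underside
- spatula: wooden spatula lying flat, 260 mm long, a bystander; origin at the middle of its length, on the underside
- jar: glass jar with a steel cap, 72 mm across, 90 mm tall, a bystander; origin at the centre of the underside

How it is judged (in metres and radians):
On the way, in this order (a step that is already met when the one before it is completed fails the run):
1. the vent arm points at the blue dot and rests (horizontal distance between vent_tip and shut_mark below 0.009 m and velocity of joint vent_arm between -0.05 and 0.05 rad/s), for 0.2 s.
2. the pump is pressed fully down (value of joint pump above 0.0065 m and horizontal distance between vent_tip and shut_mark below 0.009 m), for 0.05 s.
At the end, for the whole second after the job is handed in: The arm's tip is within 9 mm (8 degrees) of the blue dot's direction and at rest, the pump is up again (within 1.5 mm), the stack stands upright within 20 mm of where it was, and the five bystanders are within 20 mm of where they were (all of step 1 and value of joint pump below 0.0015 m and distance of each of stack, cup, ramekin, sauce, spatula, jar from where it was at the start of the episode below 0.02 m and angle between stack's own z axis and vertical below 0.05 rad and linear speed of stack below 0.01 m/s); the robot touches nothing.
It fails at once if the pump is pressed while the vent arm is more than 12 mm off the blue dot (value of joint pump above 0.003 m and horizontal distance between vent_tip and shut_mark above 0.012 m).
It fails at once if the vent arm is pinched: the fingers press on both of its sides at once (contact force between the fingers and fin_left above 1 N and contact force between the fingers and fin_right above 1 N).
It fails at once if the stack is lifted (height (world z) of stack above 0.01 m).
It fails at once if the stack is shoved more than 20 mm or tipped (distance of stack from where it was at the start of the episode above 0.02 m or angle between stack's own z axis and vertical above 0.1 rad).
It fails at once if the cup, ramekin, sauce bottle, spatula or jar is moved more than 20 mm (distance of any of cup, ramekin, sauce, spatula, jar from where it was at the start of the episode above 0.02 m).
It also fails if it takes over 58 s, if anything falls off the work surface, if the arm or the gripper's body presses on something with over 40 N, if the wrist force passes 120 N, or if a joint passes its speed limit or range.

ROBOT

A 7-joint arm with a two-finger parallel gripper is mounted at the origin on the work surface. World frame = base frame: x ahead of the robot, y to its left, z up, the work surface at z = 0. Lengths are in m, angles in degrees, forces in N, time in s.
With the tool pointing down it reaches from about 0.35 to 0.775 m from the base axis. Payload 3.1 kg.
Tool frame: the origin (TCP) lies on the centre line of the jaws, within the pads' length; the fingertips stand 17 mm ahead of it and the grasp point (between the pads) lies 2 mm behind it (robot.tip_reach is the distance from the TCP to the fingertips, in m); z points along the fingers, y is the line along which they close (so a half turn about z gives the same grasp; the last joint's range is limited). The gripper opens to 85 mm and grips with 20 to 120 N. Pads are 22 mm wide; open, the fingers measure 114 mm over their backs; the gripper's body (76 mm by 85 mm) begins 54 mm behind the grasp point. The pads swing forward as they close: fully open they stand 13 mm farther back than shut.
Start: joints at [70.949, 17.813, 0.802, 86.603, -0.252, 75.585, -1.558], TCP at [0.158, -0.527, 0.218] pointing down, gripper open.
Joint ranges: [-154.91, 154.91], [-16.99, 109.72], [-72.82, 74.43], [7.12, 147.25], [-82.49, 262.49], [11.32, 116.49], [-174.64, 174.64]. Speed limits (degrees/s): [159.86, 159.86, 180, 180, 180, 180, 180].

INTERFACE

Orientations are given as [roll, pitch, yaw] about the fixed x, y, z axes, in that order (R = Rz(yaw) Ry(pitch) Rx(roll)).
In Python, from station import robot, fingers, vision, workorder, recognise gives the robot as it stands. Calls block until the motion is done:
- robot.move_to(position, orientation): joint-space move of the TCP to a pose.
- robot.line_to(position, orientation=None, velocity=0.15, f_stop=None): straight line of the TCP; orientation=None keeps the orientation; velocity is the mean speed in m/s. With f_stop (N) it stops when the force on the tool has changed by that much, and returns True; else False.
- robot.move_j(angles): joint-space move.
- fingers.gripper_to(opening, force=None): opening from 0.0 (shut) to 1.0 (fully open); force is the grip in N (None keeps the last); returns when the fingers have stopped.
- robot.pause(seconds).
- robot.inverse_kinematics(position, orientation): joint angles nearest the present ones, or None.
- vision.grab_frame(name): name is "scene" or "top" or "wrist"; returns the picture (400x640x3 uint8, red, green, blue); there is no depth.
- vision.calibration(name): a dict with "mtx" (3x3 intrinsics, pixels), "extrinsics" (4x4, takes a point from world to camera coordinates); the wrist camera has in their place "T_tool_cam" (4x4, takes a point from camera to tool coordinates, whose origin is the TCP and whose axes are the flange's). Camera axes: x right, y up, looking along -z (the intrinsics and any distortion apply to the point x, -y, -z); pixel columns grow to the right and rows downward; lengths in m; the calibration is good to about 2 mm. A picture is of the moment at which its call begins: read the wrist's pose just before it. calibration takes no time and is no camera call.
A pose or a line that the arm cannot do raises robot.PlanningError and nothing moves.
- workorder.close_job(): hands the job in; it is judged then, once.
Trained networks look in the newest picture that a camera, given by its name, has taken for a name from the list of things; names that differ only in an ending like _2 or _b are one class to them, and where a whole thing is asked for, a point or a joint stands for the part that bears it (a point fixed in the world has none). Each returns a list of dicts, best first, with "p" (0 to 1); they miss things now and then, are a little off and sometimes report something else, mostly with a low value. They report only what shows in the picture. A call takes as long as a camera call.
- recognise(label, camera): "rect" ([centre column, centre row, width, height] in pixels, round what is visible of it).
Readings, each from a call of its own:
- robot.current_time_s(): time.
- robot.current_joint_positions(): joint angles.
- robot.current_dq(): joint speeds.
- robot.current_joint_torque(): joint torques, N m.
- robot.current_tool_pos(): TCP position.
- robot.current_eef_rot(): TCP orientation.
- robot.current_contact_force(): force on the tool from outside, world axes, zero at the start.
- robot.current_torque(): the same for the moment, N m.
- robot.current_finger_gap(): opening from 0.0 (shut) to 1.0 (fully open).
- robot.current_gripper_force(): force on a finger pad.
Only numpy, scipy, OpenCV 4.12 (cv2) and the standard library are available. Lean on these libraries where they do the work, as an engineer would, in place of code of your own. Each camera call takes 0.05 s, during which the arm holds its last target. There are 200 camera calls.

## Working session

There is one attempt and no reset: what is moved stays moved. The work goes in short steps, each a Python script; the robot and the scene stay as the last script left them, time stands still between calls to the robot, and variables do not carry over. Pictures are saved under pics/ and viewed, at most 10 in all, crops included, and the job is handed in when it is done.

```bash
mkdir -p pics; ls
python3 - <<'E'
from station import robot, fingers, vision, workorder, recognise
import cv2,numpy as np
for c in ("top","scene"):
    im=vision.grab_frame(c); cv2.imwrite(f"pics/{c}0.png",im[:,:,::-1])
    k=vision.calibration(c); print(c,{a:np.round(b,4).tolist() if not isinstance(b,str) else b for a,b in k.items()})
    for l in ("stack","lid_center","vent_tip","pump_top","shut_mark","cup","ramekin","sauce","spatula","jar"):
        try: print(l,[(np.round(d["rect"],1).tolist(),round(d["p"],2)) for d in recognise(l,c)[:2]])
        except Exception as e: print(l,e)
print(robot.current_time_s(),robot.current_eef_rot(),np.round(vision.calibration("wrist")["T_tool_cam"],4).tolist())
E
```

```text
pics
top {'mtx': [[373.4623, 0.0, 319.7384], [0.0, 373.4623, 194.4809], [0.0, 0.0, 1.0]], 'extrinsics': [[0.0157, -0.9997, 0.0207, -0.0845], [0.9964, 0.0173, 0.0825, -0.47], [-0.0828, 0.0193, 0.9964, -1.074], [0.0, 0.0, 0.0, 1.0]]}
stack []
lid_center [([278.6, 175.8, 76.4, 71.0], 0.81)]
vent_tip [([281.0, 184.8, 23.2, 18.8], 0.56)]
pump_top [([277.4, 171.9, 9.0, 16.3], 0.48)]
shut_mark [([280.2, 175.5, 74.7, 76.8], 0.59)]
cup [([402.5, 221.1, 34.0, 33.3], 0.76)]
ramekin [([175.3, 170.9, 30.5, 27.1], 0.6)]
sauce [([180.3, 221.2, 34.6, 18.4], 0.56)]
spatula [([447.0, 176.2, 23.4, 81.6], 0.9)]
jar []
scene {'mtx': [[445.3736, 0.0, 317.2638], [0.0, 445.3736, 203.3711], [0.0, 0.0, 1.0]], 'extrinsics': [[0.6306, 0.7761, 0.0059, -0.2448], [-0.657, 0.5298, 0.5363, 0.2632], [0.413, -0.3421, 0.844, -1.5868], [0.0, 0.0, 0.0, 1.0]]}
stack [([356.1, 207.9, 64.0, 81.9], 0.68)]
lid_center [([354.3, 208.4, 64.2, 83.3], 0.63)]
vent_tip []
pump_top [([357.1, 188.3, 15.5, 10.7], 0.49)]
shut_mark [([354.0, 210.2, 67.7, 78.2], 0.81)]
cup [([235.1, 249.0, 29.1, 33.4], 0.57), ([270.1, 281.0, 32.1, 32.2], 0.35)]
ramekin [([425.5, 169.4, 25.4, 25.1], 0.88)]
sauce [([388.4, 140.8, 24.4, 37.9], 0.93)]
spatula [([221.6, 331.9, 65.9, 77.4], 0.88)]
jar [([269.1, 281.9, 28.7, 33.5], 0.73)]
1.1 [-1.79999206e+02  2.41648399e-03  1.66651853e+01] [[0.0007, 0.9509, 0.3095, 0.0793], [1.0, -0.0005, -0.0007, 0.0002], [-0.0005, 0.3095, -0.9509, -0.1558], [0.0, 0.0, 0.0, 1.0]]
```

```bash
cat > h.py <<'E'
from station import robot, fingers, vision, workorder, recognise
import cv2,numpy as np
from scipy.spatial.transform import Rotation as Ro
def tool_T():
    T=np.eye(4); T[:3,:3]=Ro.from_euler("xyz",robot.current_eef_rot(),degrees=True).as_matrix(); T[:3,3]=robot.current_tool_pos(); return T
def cam(name,T=None):
    k=vision.calibration(name)
    E=k["extrinsics"] if name!="wrist" else np.linalg.inv(T@np.array(k["T_tool_cam"]))
    return np.array(k["mtx"]),np.array(E)
def proj(K,E,p):
    c=E[:3,:3]@np.asarray(p,float)+E[:3,3]; q=K@np.array([c[0],-c[1],-c[2]]); return q[:2]/q[2]
def back(K,E,uv,z):
    d=np.linalg.solve(K,[uv[0],uv[1],1]); d=E[:3,:3].T@np.array([d[0],-d[1],-d[2]]); o=-E[:3,:3].T@E[:3,3]
    return o+d*(z-o[2])/d[2]
E
python3 - <<'E'
from h import *
im=cv2.imread("pics/top0.png"); a=cv2.resize(im[130:222,220:340],None,fx=6,fy=6,interpolation=2); cv2.imwrite("pics/topcrop.png",a)
K,E=cam("top")
for n,uv,z in [("lid",(278.6,175.8),.16),("tip",(281,184.8),.175),("pump",(277.4,171.9),.194),("cup",(402.5,221.1),.08),("ram",(175.3,170.9),.03),("sauce",(180.3,221.2),.1),("spat",(447,176.2),.01)]: print(n,back(K,E,uv,z).round(3))
E
```

```text
lid [0.506 0.032 0.16 ]
tip [0.481 0.024 0.175]
pump [0.511 0.032 0.194]
cup [ 0.397 -0.306  0.08 ]
ram [0.532 0.343 0.03 ]
sauce [0.386 0.297 0.1  ]
spat [ 0.534 -0.457  0.01 ]
```

View pics/topcrop.png

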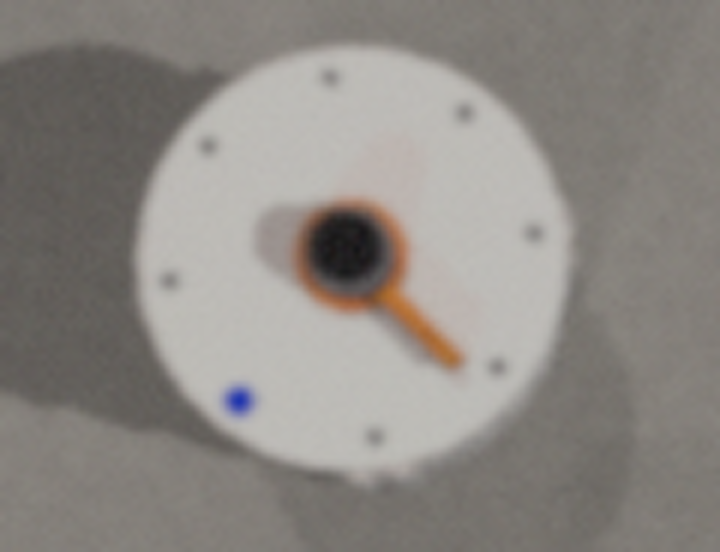

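View pics/top0.png

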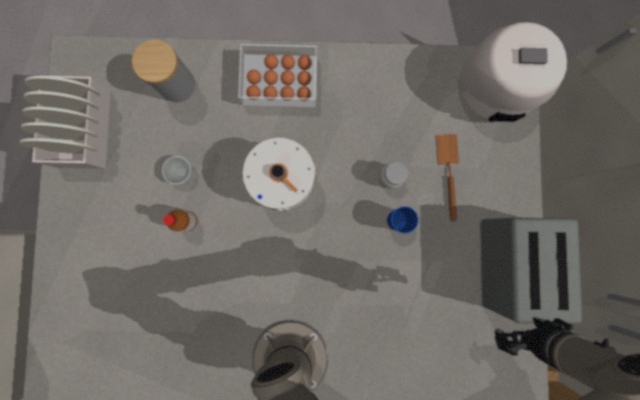

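Run:
```python
from h import *
K,E=cam("top")
f=lambda x,y,z:back(K,E,(220+(x+.5)/6-.5,130+(y+.5)/6-.5),z)
d=[f(x,y,.162) for x,y in [(330,77),(464,112),(533,233),(498,367),(375,437),(239,401),(169,281),(208,146)]]
c=np.mean(d,0);print("c",c.round(4),[round(float(np.hypot(*(p-c)[:2])),4) for p in d])
v=d[5]-c;t=f(456,358,.179)-c
print("blue",np.degrees(np.arctan2(v[1],v[0])),"arm",np.degrees(np.arctan2(t[1],t[0])),np.hypot(*t[:2]))
p=robot.current_tool_pos(); robot.line_to([p[0],p[1],.40])
fingers.gripper_to(0.0,20)
for yaw in (0,90,-90,180):
    q=robot.inverse_kinematics([c[0]-.03,c[1],.36],[180,0,yaw]); print(yaw,None if q is None else np.round(q,1))
robot.move_to([c[0]-.03,c[1],.36],[180,0,0])
T=tool_T(); im=vision.grab_frame("wrist"); cv2.imwrite("pics/w1.png",im[:,:,::-1]); np.save("T1.npy",T)
K,E=cam("wrist",T); print(T[:3,3],proj(K,E,c),proj(K,E,d[5]),robot.current_time_s())
```

```text
c [0.5147 0.0329 0.162 ] [0.0781, 0.0783, 0.0777, 0.0782, 0.0779, 0.0779, 0.0783, 0.0779]
blue 143.585631719158 arm -134.08799763436855 0.06386463883059776
0 [  33.2   13.   -49.3   77.6    9.8   93.8 -104.7]
90 [ 32.9  12.9 -48.8  77.6   9.7  93.7 -14.5]
-90 [ 41.2  16.1 -61.9  77.4  14.2  94.7 161.4]
180 [ 31.9  12.6 -47.5  77.7   9.3  93.7  75.8]
[0.48498516 0.03157803 0.359852  ] [315.93859224 150.38521038] [281.63887521 197.42016921] 5.5917
```

View pics/w1.png

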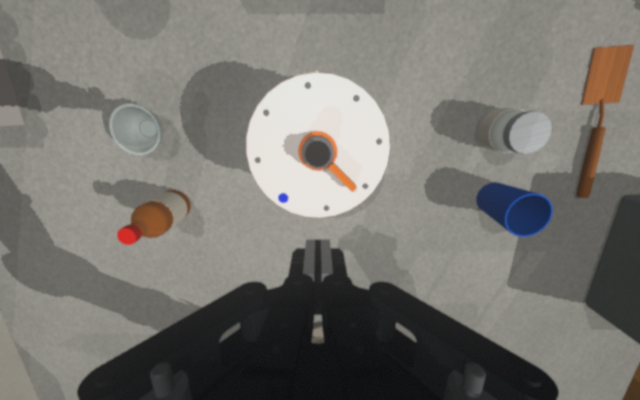

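```bash
cat >> h.py <<'E'
C=np.array([.5147,.0329]); BLUE=143.6
def pose(al,s,z,r=.05):
    a=np.radians(al); u=np.array([np.cos(a),np.sin(a)]); t=np.array([-u[1],u[0]])
    return [*(C+r*u+s*t),z],[180,0,(al-180+180)%360-180]
def snap(n,label="vent_tip"):
    T=tool_T(); im=vision.grab_frame("wrist"); cv2.imwrite(f"pics/{n}.png",im[:,:,::-1]); np.save(f"pics/{n}.npy",T)
E
python3 - <<'E'
from h import *
print(robot.tip_reach)
z=.169+robot.tip_reach
p,o=pose(226,.045,.26); robot.move_to(p,o)
p,o=pose(226,.045,z); print("down",robot.line_to(p,o,velocity=.08,f_stop=4),robot.current_tool_pos(),p)
f0=robot.current_contact_force()
for s in (.032,.02): 
    p,o=pose(226,s,z); robot.line_to(p,o,velocity=.03); print(s,(robot.current_contact_force()-f0).round(2))
for al in np.arange(218,156,-8):
    p,o=pose(al,.02,z); robot.line_to(p,o,velocity=.04)
    print(al,(robot.current_contact_force()-f0).round(2))
snap("w2"); print(robot.current_tool_pos(),p,robot.current_time_s())
E
```

```text
0.017
down False [ 0.51287859 -0.03423087  0.18658737] [np.float64(0.5123373724922895), np.float64(-0.03432661668758744), 0.186]
0.032 [-0.33  1.09  0.07]
0.02 [-1.65  0.57 -0.03]
218 [-0.2  -0.49  0.74]
210 [-1.6   0.23  0.69]
202 [-0.41 -0.24  0.34]
194 [-1.13 -0.4   0.16]
186 [-0.68  0.17  0.59]
178 [-0.56  0.33  1.22]
170 [-0.42  0.25  1.77]
162 [-1.41 -0.04  1.13]
[0.46111962 0.02878456 0.18596865] [np.float64(0.46096683429774343), np.float64(0.029329719392844303), 0.186] 11.4083
```

View pics/w2.png

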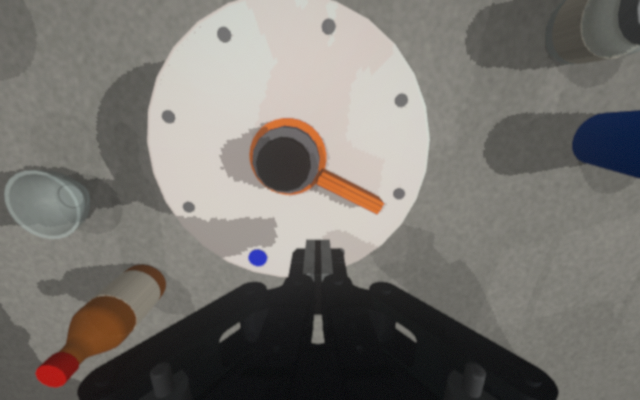

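Run:
```python
from h import *
T=np.load("pics/w2.npy"); K,E=cam("wrist",T)
for d in (-.02,0,.01,.017,.03): print(d,proj(K,E,(T@[0,0,d,1])[:3]).round(1))
print("c",proj(K,E,[*C,.162]),"pump",proj(K,E,[*C,.194]))
for z in (.162,.18): print(back(K,E,(382,205),z)[:2]-C, back(K,E,(258,258),z)[:2]-C)
print(robot.current_finger_gap(),T.round(3).tolist())
fingers.gripper_to(0.0,20);print(robot.current_finger_gap())
K,E=cam("top");im=vision.grab_frame("top");cv2.imwrite("pics/t2.png",cv2.resize(im[110:242,200:360,::-1],None,fx=5,fy=5,interpolation=2))
im=vision.grab_frame("scene");cv2.imwrite("pics/s2.png",cv2.resize(im[140:260,290:430,::-1],None,fx=5,fy=5,interpolation=2))
```

```text
-0.02 [317.1 259.6]
0 [317.1 243. ]
0.01 [317.1 236.1]
0.017 [317.1 231.6]
0.03 [317.1 224.1]
c [286.15531261 157.14903442] pump [279.87120151 166.83172237]
[-0.05125443 -0.05168686] [-0.06356221  0.04480287]
[-0.04392532 -0.04933498] [-0.05500094  0.03749503]
-3.5691888554084244e-06 [[0.952, -0.306, 0.0, 0.461], [-0.306, -0.952, -0.0, 0.029], [0.0, 0.0, -1.0, 0.186], [0.0, 0.0, 0.0, 1.0]]
-0.003505273114690533
```

View pics/s2.png

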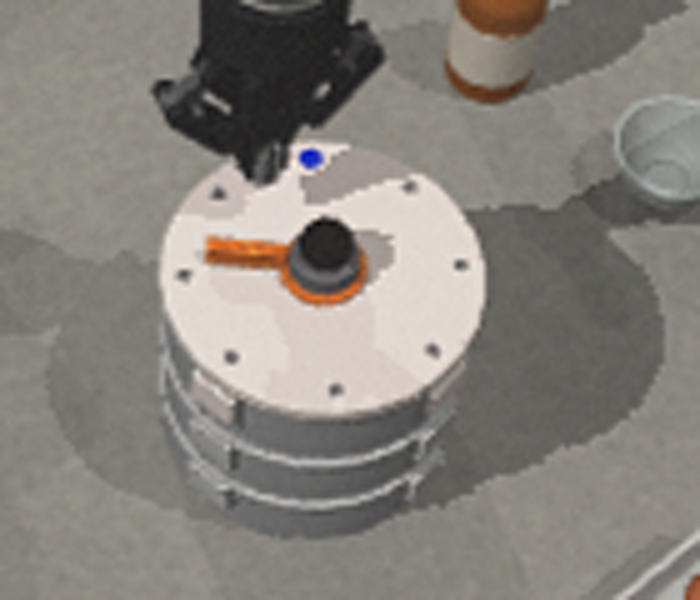

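Run:
```python
from h import *
K,E=cam("scene");T=tool_T()
for d in (0,.01,.017): print(d,proj(K,E,(T@[0,0,d,1])[:3]).round(1))
print(proj(K,E,[*C,.162]),proj(K,E,[*C,.194]), "seen pump", 290+325/5,140+235/5)
p=robot.current_tool_pos(); print(robot.line_to([p[0],p[1],.170],velocity=.02,f_stop=4),robot.current_tool_pos(),robot.current_contact_force())
print(robot.current_time_s())
snap("w3")
```

```text
0 [342.1 176.5]
0.01 [341.9 178.6]
0.017 [341.8 180. ]
[355.17673705 192.92396123] [356.08417045 186.43685983] seen pump 355.0 187.0
False [0.46108908 0.02917023 0.17012159] [ 1.25854026 -0.45238645 -0.99244714]
12.675
```

Run:
```python
from h import *
p=robot.current_tool_pos(); print(robot.line_to([p[0],p[1],.155],velocity=.02,f_stop=4),robot.current_tool_pos(),robot.current_contact_force(),robot.current_finger_gap())
print(robot.current_time_s())
snap("w4")
```

```text
False [0.46120717 0.02922612 0.15508616] [-0.81148204  1.23236687 -0.45432639] 0.0007768453073619571
13.625
```

View pics/w4.png

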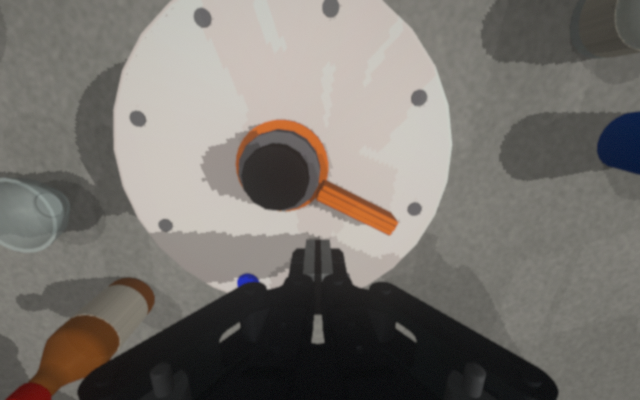

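Run:
```python
from h import *
def run(n,px):
    T=np.load(f"pics/{n}.npy"); K,E=cam("wrist",T); k=vision.calibration("wrist"); print({a:b for a,b in k.items() if a not in("mtx","extrinsics","T_tool_cam")},K[0,0])
    ks=np.array(list(px)); a=ks*np.pi/4; O=np.c_[.078*np.cos(a),.078*np.sin(a),0*a]; I=np.array(list(px.values()),float)
    ok,r,t=cv2.solvePnP(O,I,K,None); F=np.diag([1,-1,-1.]) 
    R=cv2.Rodrigues(r)[0]; pc=F@t.ravel(); Rc=F@R; Ei=np.linalg.inv(E)
    e=cv2.projectPoints(O,r,t,K,None)[0][:,0]-I
    W=Ei[:3,:3]@Rc
    print(n,"lid in world",(Ei[:3,:3]@pc+Ei[:3,3]).round(4),"z",W[:,2].round(3),"yaw",np.degrees(np.arctan2(W[1,0],W[0,0])),"res",np.abs(e).max(),"cam z",Ei[2,3], "tcp", T[:3,3])
run("w4",{2:(414,209),3:(419,97),4:(331,7),5:(203,17),6:(138,118),7:(166,225)})
run("w2",{0:(258,258),2:(399,193),3:(401,100),4:(328,26),5:(224,34),6:(168,117),7:(188,207)})
```

```text
{} 276.36573906977685
w4 lid in world [0.5148 0.0311 0.1624] z [-0.     0.001  1.   ] yaw 143.5102065048994 res 0.49814624107062855 cam z 0.3108883662051413 tcp [0.46120717 0.02922612 0.15508616]
{} 276.36573906977685
w2 lid in world [0.5147 0.0311 0.1628] z [ 0.002 -0.005  1.   ] yaw 143.6730209149602 res 0.39578604551635976 cam z 0.34179971074579746 tcp [0.46110877 0.0289446  0.18599535]
```

```bash
sed -i 's/^C=.*/C=np.array([.5147,.032]); BLUE=143.6/' h.py
python3 - <<'E'
from h import *
p,o=pose(162,.02,.157,r=.062); robot.line_to(p,o,velocity=.05); robot.pause(.3)
for z in (.150,.146,.142,.138,.134):
    p[2]=z; h=robot.line_to(p,o,velocity=.015,f_stop=3); print(z,h,robot.current_tool_pos(),robot.current_contact_force().round(2))
    if h: break
print(robot.current_time_s()); snap("w5")
E
```

```text
0.15 False [0.44953599 0.0321537  0.149965  ] [-0.94  0.32  1.09]
0.146 True [0.44992734 0.03218232 0.14914216] [-0.1  -0.25  4.4 ]
15.2
```

View pics/w5.png

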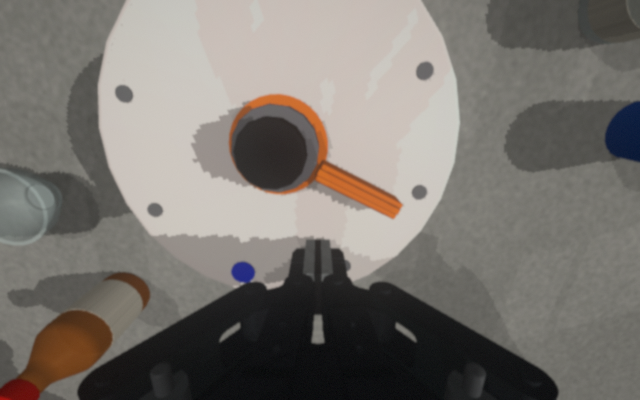

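Run:
```python
from h import *
r=.052; z=.1545
p=robot.current_tool_pos(); robot.line_to([p[0],p[1],.215],velocity=.15)
p,o=pose(226,.045,.215,r); robot.line_to(p,o,velocity=.15)
p,o=pose(226,.045,z,r); print("down",robot.line_to(p,o,velocity=.06,f_stop=4))
p,o=pose(226,.02,z,r); robot.line_to(p,o,velocity=.04)
for al in np.arange(218,159,-7):
    p,o=pose(al,.02,z,r); robot.line_to(p,o,velocity=.04)
print(robot.current_contact_force().round(2),robot.current_time_s()); snap("w6")
```

```text
down False
[-0.18 -0.56  1.07] 21.9167
```

View pics/w6.png

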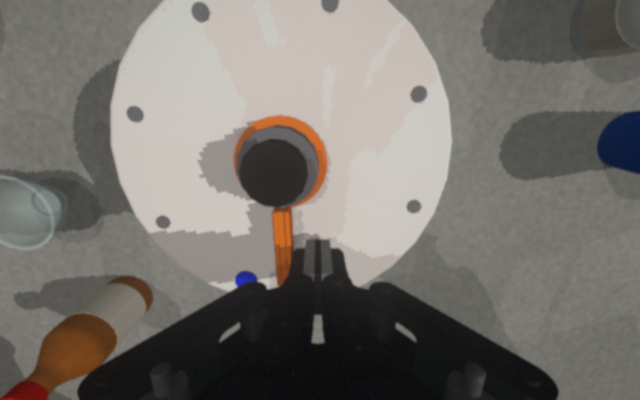

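```bash
cat >> h.py <<'E'
def look(n):
    p,o=pose(150,.0,.27,.10); robot.line_to(p,o,velocity=.2); robot.pause(.2)
    T=tool_T(); im=vision.grab_frame("wrist"); cv2.imwrite(f"pics/{n}.png",im[:,:,::-1]); K,E=cam("wrist",T)
    hsv=cv2.cvtColor(im,cv2.COLOR_RGB2HSV); res={}
    for nm,lo,hi,z,rr in (("fin",(5,150,90),(20,255,255),.179,(.030,.075)),("blue",(110,150,60),(130,255,255),.162,(.06,.09))):
        v,u=np.nonzero(cv2.inRange(hsv,lo,hi)); P=np.array([back(K,E,a,z)[:2] for a in zip(u,v)])-C
        d=np.hypot(*P.T); P=P[(d>rr[0])&(d<rr[1])]; m=P.mean(0); res[nm]=np.degrees(np.arctan2(m[1],m[0])); print(nm,len(P),res[nm].round(1),np.hypot(*P.T).max().round(4),np.hypot(*m).round(4))
    return res
E
python3 - <<'E'
from h import *
r=.052; z=.1545
for al in (155.5,149):
    p,o=pose(al,.02,z,r); robot.line_to(p,o,velocity=.03)
p,o=pose(149,.05,z,r); robot.line_to(p,o,velocity=.08)
p[2]=.215; robot.line_to(p,o,velocity=.15)
print(look("w7"),robot.current_time_s())
E
```

```text
fin 351 151.2 0.0642 0.0466
blue 110 143.9 0.0832 0.0776
{'fin': np.float64(151.24098830488808), 'blue': np.float64(143.94335779617325)} 24.5917
```

View pics/w7.png

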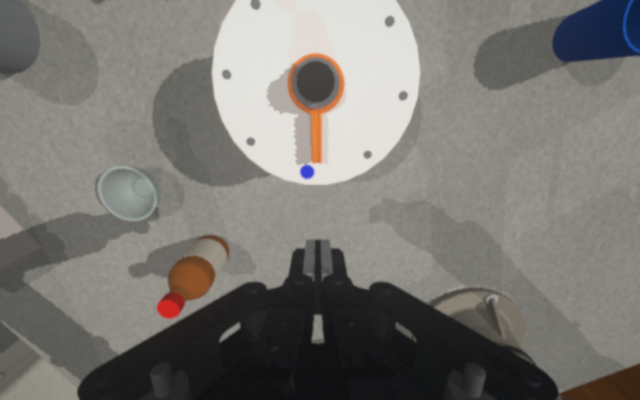

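Run:
```python
from h import *
r=.052; z=.1545
p,o=pose(149,.05,.215,r); robot.line_to(p,o,velocity=.2)
p[2]=z; robot.line_to(p,o,velocity=.08,f_stop=5)
p,o=pose(149,.024,z,r); robot.line_to(p,o,velocity=.06)
for al in (145,141.7):
    p,o=pose(al,.02,z,r); robot.line_to(p,o,velocity=.03)
p,o=pose(141.7,.05,z,r); robot.line_to(p,o,velocity=.08)
p[2]=.215; robot.line_to(p,o,velocity=.15)
e=look("w8"); d=e["fin"]-e["blue"]; print(d,robot.current_time_s())
if abs(d)<3:
    o=[180,0,-36]; robot.line_to([*C,.215],o,velocity=.15); robot.line_to([*C,.19],o,velocity=.1)
    robot.pause(.3); f0=robot.current_contact_force()
    h=robot.line_to([*C,.168],o,velocity=.02,f_stop=14); print(h,robot.current_tool_pos(),robot.current_contact_force()-f0)
    robot.pause(.3); robot.line_to([*C,.23],o,velocity=.08)
    e=look("w9"); print(e["fin"]-e["blue"],robot.current_time_s())
```

```text
fin 343 144.2 0.0644 0.0468
blue 110 144.0 0.0833 0.0776
0.2240661611129724 29.2083
True [0.51478193 0.03196438 0.1733524 ] [-0.48089497 -0.34639526  6.36232187]
fin 340 144.3 0.0642 0.0465
blue 105 143.9 0.0831 0.0776
0.39179554652565685 33.775
```

Run:
```python
from h import *
o=[180,0,-36]; robot.line_to([*C,.23],o,velocity=.2); robot.line_to([*C,.186],o,velocity=.1)
robot.pause(.3); f0=robot.current_contact_force()
h=robot.line_to([*C,.171],o,velocity=.015,f_stop=22); robot.pause(.3); print(h,robot.current_tool_pos(),robot.current_contact_force()-f0)
robot.line_to([*C,.23],o,velocity=.08)
e=look("w10"); print(e["fin"]-e["blue"],robot.current_time_s())
robot.pause(.5); print(workorder.close_job())
```

```text
False [0.51487965 0.03198438 0.17300872] [-3.83058503 -0.39013602 13.76457786]
fin 340 144.3 0.0643 0.0466
blue 106 143.9 0.0831 0.0777
0.4167827364748291 38.6417
the job is handed in; nothing more can be done
None
```

The vent arm now points within about 0.4° of the blue dot, the pump was pressed fully down (twice, to be sure) and the arm was clear of it afterwards, and the job was handed in at about 39 s; I did not separately measure the pump's return or the bystanders' positions at the end.

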